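# Nest two angle sections in the bonding cradle and blow them clean

## Robot

A 6-joint arm with a two-finger parallel gripper is mounted at the origin on the work surface. World frame = base frame: x ahead of the robot, y to its left, z up, the work surface at z = 0. Lengths are in m, angles in rad, forces in N, time in s.
With the tool pointing down it reaches from about 0.35 to 0.725 m from the base axis. Payload 4.3 kg.
Tool frame: the origin (TCP) lies on the centre line of the jaws, within the pads' length; the fingertips stand 11 mm ahead of it and the grasp point (between the pads) lies 8 mm behind it; z points along the fingers, y is the direction in which the jaws open and shut (so a half turn about z gives the same grasp; the last joint's range is limited). The gripper opens to 85 mm and grips with 20 to 120 N. Pads are 22 mm wide; open, the fingers measure 114 mm over their backs; the gripper's body (76 mm by 85 mm) begins 54 mm behind the grasp point. The pads swing forward as they close: fully open they stand 13 mm farther back than shut.
Start: joints at [-1.398, 0.377, 0.081, 1.274, 0, 1.46], TCP at [0.16, -0.552, 0.242] pointing down, gripper open.
Joint ranges: [-2.72, 2.72], [-0.84, 1.66], [-1.02, 1.22], [-1.77, 2.12], [-1.37, 1.28], [-3.14, 3.14]. Speed limits (rad/s): [2.57, 2.57, 3.14, 3.14, 3.14, 3.14].

## Interface

Orientations are given as a unit quaternion [x, y, z, w].
In Python, from rig import arm, viewer gives the robot as it stands.
- The arm moves only by the tool move_arm, never from a script. Its argument "plan" is a list of rows, each a list of 2 entries, a list of its own where there are three numbers: the shift along the world's x, y, z in mm, then the turn about the world's z in degrees. In form: [[[dx, dy, dz], turn], ...]. A call has 1 to 20 rows; each row is the pose to reach, as a shift and turn from the pose commanded when the call began; what a row does not reach only later rows make up. A row lasts 1/12 s, in which the tool goes at most 41.7 mm and 7.16 degrees, less where a joint would pass 70% of its speed; a pose out of reach is approached as far as the arm can. A call with a gripper value outside its range is refused whole. "fingers" is the finger opening in mm, from 0 to 85.4, set as the call begins (left out, the last holds). The fingers move at their own pace and stop on an object; "force" is the grip in N (left out, the last holds). Time passes only in rows, so rows that repeat a pose let the fingers close. It gives the time, the measured TCP pose, the force and the opening at its end, in the units of the state.
- arm.state(): the state, without advancing time (a new reading comes with each control period).
- viewer.snapshot(name): name is "side" or "top"; returns a dict with "img" (400x640x3 uint8, red, green, blue), "intrinsics" (3x3 intrinsics, pixels), "k1" (the pictures are not rectified: a ray, as slopes to the right and down, at radius r is drawn at 1 + k1 r^2 times it, then the intrinsics apply), "pose" (4x4, takes a point from camera to world coordinates). Camera axes: x right, y down, z forward; pixel columns grow to the right and rows downward; lengths in m; the calibration is good to about 2 mm. A picture is of the moment at which its call begins. There is no depth.
- arm.hand_in(): hands the job in, once; it reports no verdict.
Trained networks look in a picture, given as the dict that the camera call returned (one of the last four; its "shot" number tells which), for a name from the list of things; names that differ only in an ending like _2 or _b are one class to them, and where a whole thing is asked for, a point or a joint stands for the part that bears it (a point fixed in the world has none). Each returns a list of dicts, best first, with "score" (0 to 1); they miss things now and then, are a little off and sometimes report something else, mostly with a low value. They report only what shows in the picture. A call takes as long as a camera call.
- viewer.boxes_of(target, picture): "rect" ([left, top, right, bottom] in pixels, round what is visible of it).
- viewer.silhouettes(target, picture): "region" (400x640 bool, what is visible of it) and "rect" ([left, top, right, bottom] in pixels, round what is visible of it).
The state is a dict: "clock": time; "qpos": joint angles; "qvel": joint speeds; "effort": joint torques, N m; "tcp_pos": TCP position; "eef_rot": TCP orientation; "ft_force": force on the tool from outside, world axes, zero at the start; "wrist_torque": the same for the moment, N m; "width": opening from 0.0 (shut) to 1.0 (fully open).
Only numpy, scipy, OpenCV 4.12 (cv2) and the standard library are available. Lean on these libraries where they do the work, as an engineer would, in place of code of your own. Each camera call takes 0.05 s, during which the arm holds its last target. There are 200 camera calls.

## Task

Get the two aluminium angle sections ready for bonding: lay the smaller one in the V cradle, heel down, then nest the larger one inside it, leg on leg, with both fully seated and butted square against the end plate. Do not drop them, and leave everything else on the bench where it is. Then dust them off with the fixture's blow gun: squeeze its trigger past the first pressure point right into the second stage, hold the full blast for a good second, and let go.

Things in the scene. Friction and masses are not known exactly. Their poses are not given: they have to be found in the camera images.
- small_angle: Smaller loose bare aluminium angle (L profile): legs 50 mm wide outside, 5 thick, 150 long, 0.19 kg. Starts with one leg flat on the table, the other upright on the robot's side. Origin on the outer corner line (heel), mid-length; y along the length, x along the flat leg, pointing away from the robot within 0.3 rad, z up the upright leg; outer faces x = 0 and z = 0.
- large_angle: Larger loose bare aluminium angle: legs 75 mm wide outside, 5 thick, 150 long, 0.29 kg. Start, origin (heel, mid-length) and axes as for the smaller one. When nested its heel lies at x = 5, z = 5 mm in the smaller one's frame, and its legs stand 30 mm proud of the smaller one's edges.
- small_inner (a point): The inner corner of the smaller angle, mid-length: where the larger angle's heel belongs.
- fixture: Fixed grey bench fixture with the V cradle, a steel end plate and, beyond that, a black blow gun clamped on two posts. Origin on the table under the cradle; y along the cradle towards end plate and gun, x away from the robot (yaw within 0.15 rad), z up. Footprint x -50 to 65, y -85 to 255 mm.
- cradle: Fixed steel V cradle, two plates at a right angle, open upwards. Origin on the inner corner line, 58 mm above the table, where the heel of a seated and butted angle (mid-length) lies. y along the corner line to the end plate; z up the steep plate (24 mm wide, robot's side, leaning 35 degrees from vertical towards the robot), x up the shallow plate (42 mm wide, rising 35 degrees away from it).
- end_plate (a point): Middle of the top edge of the end plate's face, 92 mm above the table. The face is 75 mm wide, square to the cradle, at y = +75 mm in the cradle's frame. The cradle plates run from y = -48 to +72 mm, so a seated angle overhangs 27 mm at the open end; its legs also stick out past the plates.
- trigger_pad (a point): Pressing point on top of the blow gun's steel trigger lever (20 mm wide, 92 long, lying along the fixture's y), 154 mm above the table at rest. The hinge is 70 mm from it in +y; the free end, 22 mm from it in -y, stands up by 0.24 rad. Pressed, the point goes down 7 mm in the first stage and 7 mm more in the second; it springs back when let go.
- trigger_first (a joint): First stage of the trigger, rad: 0 at rest to 0.10 at the pressure point (about 2 to 3 N at the pressing point).
- trigger_second (a joint): Second stage of the trigger (full blast), rad: 0 until the first stage is used up, then to 0.10 at the end stop. It starts to give at about 8 N and takes about 12 N to go right down.
- jar: Bystander: jar with a steel lid, 48 mm across, 55 mm high, standing among the parts. Origin under its centre.
- screwdriver: Bystander: screwdriver lying on the table at the right. Origin on its underside.
- brush: Bystander: brush lying beyond the fixture. Origin on its underside.
- tape_roll: Bystander: roll of tape, 90 mm across, 40 mm high, lying flat at the left. Origin under its centre.
- bottle: Bystander: plastic bottle, 66 mm across, 170 mm high, far right. Origin under its centre.
- cartridge: Bystander: white sealant cartridge, 50 mm across, 200 mm high, standing at the left. Origin under its centre.

How it is judged:
By the outcome, as a careful person would: the job done as asked, in the order asked, and still so for the second after the job is handed in, with the robot touching nothing.
It also fails if it takes over 61 s, if anything falls off the work surface, if the arm or the gripper's body presses on something with over 40 N, if the wrist force passes 120 N, or if a joint passes its speed limit or range.

## Working session

There is one attempt and no reset: what is moved stays moved. The work goes in short steps, Python scripts to look and compute and a tool call to move; the robot and the scene stay as the last step left them, time stands still between calls to the robot, and variables do not carry over. Pictures are saved under pics/ and viewed, about 8 in all and at most 12, crops included, and the job is handed in when it is done.

Besides the shell and the picture viewer there is one more tool, called after ">>>" by a JSON object that holds its "api" and its "payload". move_arm: Moves the arm, as the interface text tells. Its arguments: {"type":"object","properties":{"plan":{"type":"array","items":{"type":"array"}},"fingers":{"type":"number"},"force":{"type":"number"}},"required":["plan"]}

```bash
ls; mkdir -p pics
cat > h.py <<'E'
import numpy as np, cv2
from rig import arm, viewer
def snap(n,f=None):
    s=viewer.snapshot(n)
    if f: cv2.imwrite('pics/'+f,s['img'][:,:,::-1])
    return s
def ray(s,uv):
    K=np.array(s['intrinsics']);P=np.array(s['pose'])
    uv=np.atleast_2d(uv).astype(float)
    d=np.c_[(uv[:,0]-K[0,2])/K[0,0],(uv[:,1]-K[1,2])/K[1,1]]
    x=d.copy()
    for _ in range(20): x=d/(1+s['k1']*(x**2).sum(1,keepdims=True))
    v=np.c_[x,np.ones(len(x))]@P[:3,:3].T
    return P[:3,3],v
def onz(s,uv,z):
    o,v=ray(s,uv); return o+v*((z-o[2])/v[:,2])[:,None]
def proj(s,p):
    K=np.array(s['intrinsics']);P=np.array(s['pose'])
    c=(np.atleast_2d(p)-P[:3,3])@P[:3,:3]
    x=c[:,:2]/c[:,2:]; x=x*(1+s['k1']*(x**2).sum(1,keepdims=True))
    return x*[K[0,0],K[1,1]]+[K[0,2],K[1,2]]
E
python3 - <<'E'
from h import *
for n in('top','side'):
    s=snap(n,n+'0.png'); print(n,np.round(s['pose'],3).tolist(),s['intrinsics'],s['k1'])
    for t in['small_angle','large_angle','fixture','cradle','trigger_pad','end_plate','jar']:
        print(t,[(round(b['score'],2),np.round(b['rect']).tolist()) for b in viewer.boxes_of(t,s)[:2]])
print(arm.state())
E
```

```text
pics
top [[0.012, -0.985, 0.17, 0.388], [-1.0, -0.011, 0.002, 0.021], [0.0, -0.17, -0.985, 1.321], [0.0, 0.0, 0.0, 1.0]] [[414.75717736   0.         316.60839857]
 [  0.         414.75717736 191.10987195]
 [  0.           0.           1.        ]] -0.014188011952940033
small_angle [(0.61, [395.0, 196.0, 446.0, 229.0]), (0.46, [181.0, 225.0, 207.0, 251.0])]
large_angle [(0.8, [268.0, 216.0, 319.0, 253.0]), (0.2, [239.0, 157.0, 352.0, 198.0])]
fixture [(0.61, [242.0, 156.0, 349.0, 196.0])]
cradle [(0.86, [302.0, 161.0, 343.0, 183.0]), (0.33, [128.0, 207.0, 161.0, 230.0])]
trigger_pad [(0.56, [302.0, 159.0, 342.0, 182.0]), (0.44, [254.0, 160.0, 281.0, 164.0])]
end_plate [(0.85, [241.0, 157.0, 349.0, 196.0]), (0.41, [346.0, 234.0, 360.0, 249.0])]
jar [(0.78, [345.0, 231.0, 359.0, 249.0]), (0.24, [455.0, 239.0, 496.0, 292.0])]
side [[-1.0, -0.024, 0.015, 0.557], [-0.025, 0.514, -0.857, 0.982], [0.013, -0.857, -0.515, 0.698], [0.0, 0.0, 0.0, 1.0]] [[373.46283808   0.         318.64982332]
 [  0.         373.46283808 197.87966067]
 [  0.           0.           1.        ]] -0.07404924895283
[... 404 characters left out ...]
1.0, 215.0])]
{'clock': 0.8, 'qpos': array([-1.39831353e+00,  3.77274043e-01,  8.10216593e-02,  1.27438504e+00,
        2.38678313e-05,  1.46050333e+00]), 'qvel': array([-1.48420050e-03, -6.32429402e-04, -4.05461014e-04,  4.02520657e-05,
       -3.73340501e-04,  2.00917476e-03]), 'effort': array([ 1.51460663e-03, -4.63465011e+01,  2.70139843e+01, -5.16640443e-05,
       -8.53668411e-06, -2.54045233e-06]), 'tcp_pos': array([ 0.16046363, -0.5522118 ,  0.24235261]), 'eef_rot': array([9.90021368e-01, 1.40917300e-01, 1.43983540e-05, 7.90442822e-05]), 'ft_force': array([-0.60554975, -0.19976162,  0.78798702]), 'wrist_torque': array([0.0279202 , 0.07069386, 0.04061983]), 'width': 0.994617217937959}
```

Run:
```python
import cv2
a=cv2.imread('pics/top0.png');b=cv2.imread('pics/side0.png')
cv2.imwrite('pics/c1.png',cv2.resize(a[145:265,230:460],None,fx=3.45,fy=3.45,interpolation=cv2.INTER_CUBIC))
cv2.imwrite('pics/c2.png',cv2.resize(b[150:290,215:395],None,fx=4.2,fy=4.2,interpolation=cv2.INTER_CUBIC))
```

```text
(no output)
```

View pics/c1.png

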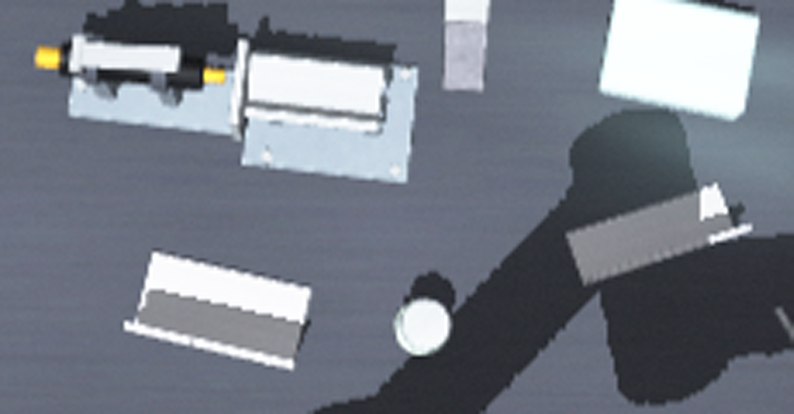

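View pics/c2.png

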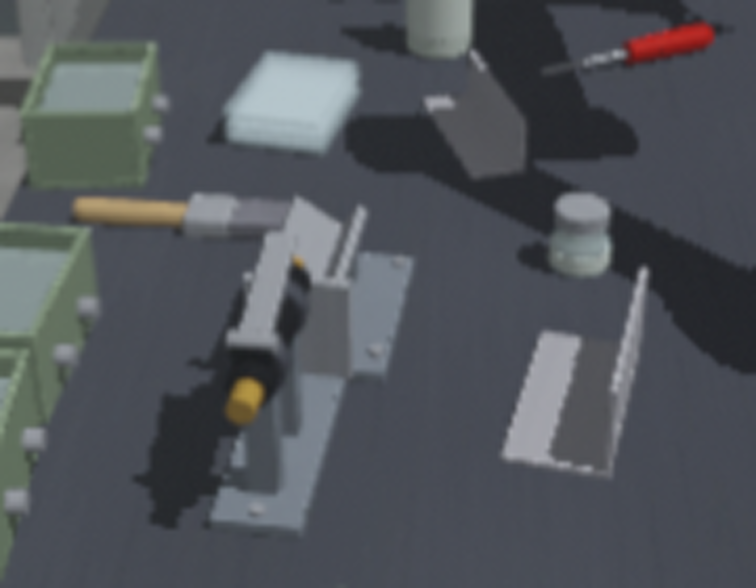

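```bash
cat >> h.py <<'E'
from scipy.optimize import least_squares
def T(p,L):
    c,s=np.cos(p[2]),np.sin(p[2]); L=np.array(L,float)
    return np.c_[p[0]+c*L[:,0]-s*L[:,1],p[1]+s*L[:,0]+c*L[:,1],L[:,2]]
def fit(obs,p0):
    # obs: list of (shot, local pts, px)
    f=lambda p: np.concatenate([(proj(s,T(p,L))-np.array(q)).ravel() for s,L,q in obs])
    r=least_squares(f,p0,loss='soft_l1'); return r.x,r.fun.reshape(-1,2)
E
python3 - <<'E'
from h import *
t=snap('top');s=snap('side')
ct=lambda q:np.array(q)/3.45+[230,145]-.35; cs=lambda q:np.array(q)/4.2+[215,150]-.4
mm=lambda L:np.array(L)/1000.
o=[(t,mm([[0,75,75],[0,-75,75],[75,75,5],[75,-75,5]]),ct([[125,325],[293,368],[153,250],[312,288]])),
   (s,mm([[0,-75,75],[0,75,0],[75,75,0],[75,-75,5]]),cs([[643,270],[610,475],[503,458],[548,332]]))]
p,r=fit(o,[.4,.1,0]);print('large',p.round(4),r.round(1).tolist())
o=[(t,mm([[0,-75,50],[50,75,5],[50,-75,5],[5,75,5]]),ct([[751,228],[567,235],[716,183],[585,280]]))]
p,r=fit(o,[.4,-.2,0]);print('small',p.round(4),r.round(1).tolist())
print('small side corners',((proj(s,T(p,mm([[0,-75,50],[0,75,50],[0,75,0],[50,75,0],[50,-75,5]])))+.4-[215,150])*4.2).round().tolist())
# fixture: cradle tips in fixture frame (y from -48..72 plus 0)
c,d=np.cos(np.radians(35)),np.sin(np.radians(35))
A=[42*c,-48,58+42*d];B=[42*c,72,58+42*d];C=[-24*d,-48,58+24*c]
E=[[65,-85,0],[-50,-85,0]]
o=[(t,mm([A,B,C]+E),ct([[385,62],[249,52],[380,125],[417,68],[407,183]])),
   (s,mm([[-50,-85,0],[-37.5,75,92]]),cs([[413,255],[352,282]]))]
p,r=fit(o,[.5,.1,0]);print('fix',p.round(4),r.round(1).tolist())
print('trig',T(p,mm([[0,0,154]])), 'trig px?')
for n,sh in(('top',t),('side',s)):
    b=viewer.boxes_of('trigger_pad',sh);print(n,[(x['score'],np.round(x['rect'],1)) for x in b])
b=viewer.boxes_of('jar',t)[0]['rect'];print('jar',onz(t,[[(b[0]+b[2])/2,(b[1]+b[3])/2]],.03))
E
```

```text
large [ 0.4375  0.1004 -0.2194] [[-0.1, 0.8], [-0.0, -0.1], [0.2, 0.7], [0.0, 0.4], [0.8, -0.8], [-0.5, 0.8], [-1.0, 0.4], [-1.8, -0.5]]
small [ 0.5256 -0.3114  0.342 ] [[0.3, -0.2], [-0.2, -0.0], [0.2, -0.0], [-0.4, 0.2]]
small side corners [[471.0, 51.0], [527.0, 121.0], [525.0, 170.0], [472.0, 179.0], [421.0, 99.0]]
fix [ 0.656   0.0012 -0.1297] [[-0.2, 2.3], [0.5, -0.2], [-0.9, -0.5], [1.5, -1.1], [-0.1, -0.1], [-0.3, 3.2], [0.9, -0.2]]
trig [[0.65600087 0.00124371 0.154     ]] trig px?
top [(0.76, array([254.3, 158. , 280.7, 163.5]))]
side [(0.53, array([273.1, 204.4, 288.3, 229. ]))]
jar [[ 0.45871935 -0.09022068  0.03      ]]
```

```bash
cat > ov.py <<'E'
from h import *
import sys
p=[float(x) for x in sys.argv[1:4]]
c,d=np.cos(np.radians(35)),np.sin(np.radians(35))
def W(a,y,b): return [a*c-b*d,y,58+a*d+b*c]
segs=[[W(0,-48,0),W(42,-48,0),W(42,72,0),W(0,72,0),W(0,-48,0),W(0,-48,24),W(0,72,24),W(0,72,0)],
 [[-37.5,75,92],[37.5,75,92]],[[0,75,92],[0,75,0]]]
out=[]
for n,(x0,x1,y0,y1) in(('top',(238,353,150,202)),('side',(262,318,190,250))):
    s=snap(n);f=6.5 if n=='top' else 6.5
    im=cv2.resize(np.ascontiguousarray(s['img'][y0:y1,x0:x1,::-1]),None,fx=f,fy=f,interpolation=cv2.INTER_CUBIC)
    for k,g in enumerate(segs):
        q=(proj(s,T(p,np.array(g)/1000))+.5-[x0,y0])*f
        cv2.polylines(im,[q.round().astype(int)],False,[(0,0,255),(0,200,0),(255,0,255)][k],1)
    out.append(im)
w=max(o.shape[1] for o in out)
out=[cv2.copyMakeBorder(o,0,4,0,w-o.shape[1],cv2.BORDER_CONSTANT) for o in out]
o=np.vstack(out);h=min(1,600/o.shape[0]);
if o.shape[0]>600: o=np.vstack([out[0],out[1][:600-out[0].shape[0]]])
cv2.imwrite('pics/'+sys.argv[4],o[:, :800])
E
python3 - <<'E'
from h import *
t=snap('top')
ct=lambda q:np.array(q)/3.45+[230,145]-.35
mm=lambda L:np.array(L)/1000.
c,d=np.cos(np.radians(35)),np.sin(np.radians(35))
A=[42*c,-48,58+42*d];B=[42*c,72,58+42*d];C=[-24*d,-48,58+24*c]
p,r=fit([(t,mm([A,B,C]),ct([[385,66],[249,52],[380,125]]))],[.65,0,-.13]);print(p,r)
E
python3 ov.py 0.656 0.0012 -0.12 ov1.png
```

```text
[ 6.56360184e-01  2.11245803e-04 -1.03336322e-01] [[-0.08321893  0.54486551]
 [ 0.47468804  0.23513704]
 [-0.36653329 -0.96125691]]
```

View pics/ov1.png

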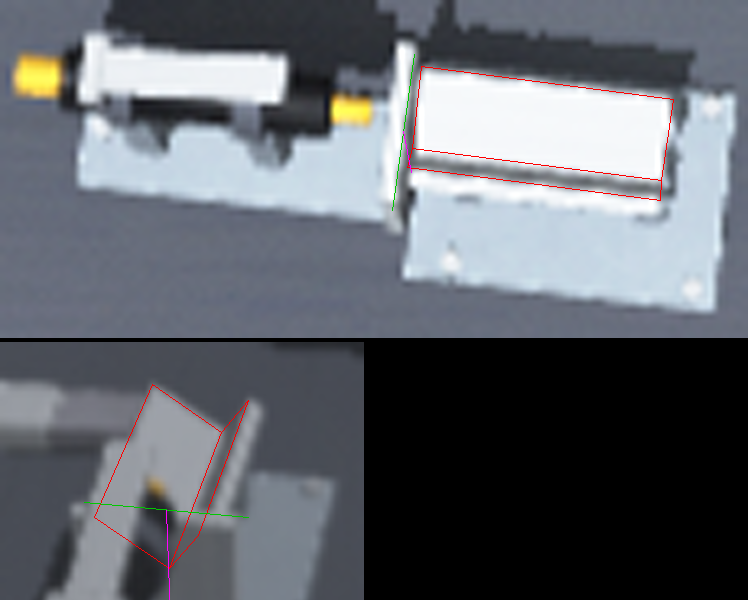

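>>> {"api": "move_arm", "payload": {"plan": [[[368, 241, 0], 93.4], [[368, 241, 0], 93.4], [[368, 241, 0], 93.4], [[368, 241, 0], 93.4], [[368, 241, 0], 93.4], [[368, 241, 0], 93.4], [[368, 241, 0], 93.4], [[368, 241, 0], 93.4], [[368, 241, 0], 93.4], [[368, 241, 0], 93.4], [[368, 241, -40], 93.4], [[368, 241, -80], 93.4], [[368, 241, -120], 93.4], [[368, 241, -140], 93.4], [[368, 241, -140], 93.4], [[368, 241, -140], 93.4]], "fingers": 45, "force": 40}}

```text
clock: 2.53
tcp_pos: [0.5275, -0.3104, 0.1014]
eef_rot: [0.577, 0.817, 0.0, -0.002]
ft_force: [-0.7, -0.2, 0.6]
width: 0.524
```

Run:
```python
from h import *
s=snap('side');t=snap('top')
x0,y0=290,90;f=6.5
im=cv2.resize(np.ascontiguousarray(s['img'][y0:y0+90,x0:x0+60,::-1]),None,fx=f,fy=f,interpolation=cv2.INTER_CUBIC)
x1,y1=385,150
i2=cv2.resize(np.ascontiguousarray(t['img'][y1:y1+90,x1:x1+62,::-1]),None,fx=f,fy=f,interpolation=cv2.INTER_CUBIC)
cv2.imwrite('pics/g1.png',np.hstack([im,i2]))
st=arm.state();print(st['clock'],st['tcp_pos'],st['eef_rot'],st['width'])
```

```text
2.6333 [ 0.52971545 -0.31232379  0.10458722] [ 5.76682142e-01  8.16966570e-01 -8.44522549e-06  1.82518329e-03] 0.5214417730292474
```

View pics/g1.png

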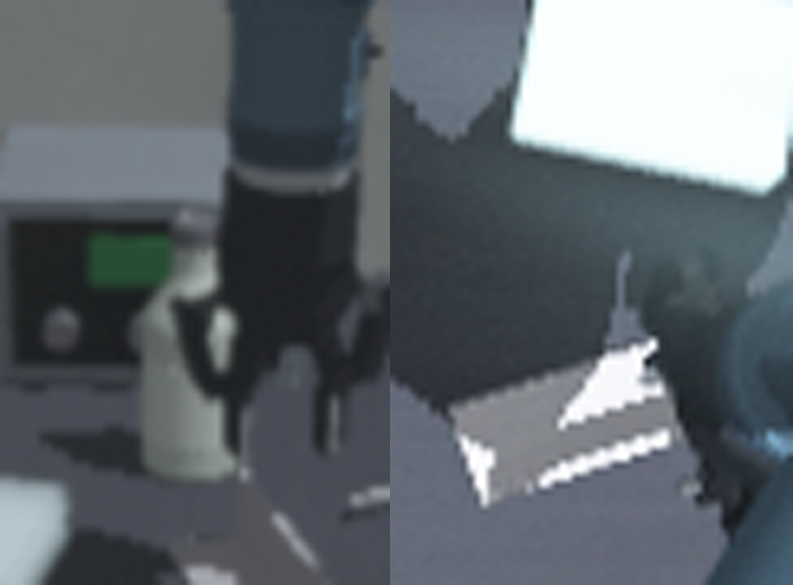

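>>> {"api": "move_arm", "payload": {"plan": [[[0, 0, -35], 0], [[0, 0, -60], 0], [[0, 0, -73], 0], [[0, 0, -73], 0], [[0, 0, -73], 0]]}}

```text
clock: 3.05
tcp_pos: [0.5294, -0.3122, 0.0311]
eef_rot: [0.577, 0.817, 0.0, 0.001]
ft_force: [0.2, -0.9, 0.8]
width: 0.528
```

>>> {"api": "move_arm", "payload": {"plan": [[[0, 0, 0], 0], [[0, 0, 0], 0], [[0, 0, 0], 0], [[0, 0, 0], 0], [[0, 0, 0], 0], [[0, 0, 0], 0], [[0, 0, 0], 0], [[0, 0, 0], 0], [[0, 0, 0], 0], [[0, 0, 0], 0]], "fingers": 0, "force": 60}}

```text
clock: 3.88
tcp_pos: [0.5297, -0.3122, 0.0312]
eef_rot: [0.576, 0.817, -0.0, 0.002]
ft_force: [-1.6, -0.3, 5.9]
width: 0.047
```

>>> {"api": "move_arm", "payload": {"plan": [[[0, 0, 10], 0], [[0, 0, 30], 0], [[0, 0, 65], 0], [[0, 0, 105], 0], [[0, 0, 140], 0], [[0, 0, 150], 0], [[0, 0, 150], 0]]}}

```text
clock: 4.47
tcp_pos: [0.5305, -0.3126, 0.1835]
eef_rot: [0.576, 0.817, -0.0, 0.004]
ft_force: [0.9, -0.8, -2.3]
width: 0.049
```

Run:
```python
from h import *
s=snap('side');t=snap('top')
f=4.2
im=cv2.resize(np.ascontiguousarray(s['img'][100:220,270:365,::-1]),None,fx=f,fy=f,interpolation=cv2.INTER_CUBIC)
i2=cv2.resize(np.ascontiguousarray(t['img'][120:240,370:465,::-1]),None,fx=f,fy=f,interpolation=cv2.INTER_CUBIC)
cv2.imwrite('pics/g2.png',np.hstack([im,i2]))
st=arm.state();print(st['clock'],st['tcp_pos'],st['ft_force'],st['wrist_torque'],st['width']*85.4)
```

```text
4.5667 [ 0.52797481 -0.31083478  0.17827502] [-0.24250999  0.10476933 -2.54937548] [0.00294267 0.01973549 0.0312199 ] 4.0676387084015895
```

View pics/g2.png

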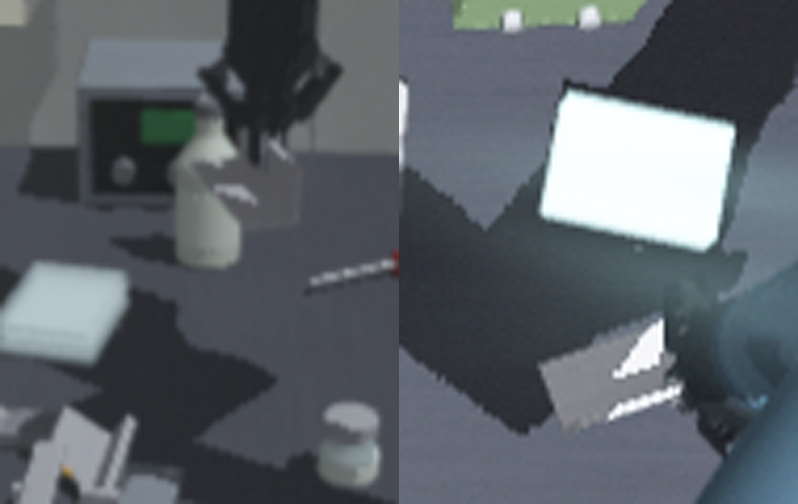

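>>> {"api": "move_arm", "payload": {"plan": [[[30, 75, 0], -6], [[60, 150, 0], -12], [[92, 230, 0], -19], [[115, 288, 0], -25.3], [[122, 304, 0], -25.3], [[122, 304, 0], -25.3], [[122, 304, 0], -25.3], [[122, 304, 0], -25.3], [[122, 304, 0], -25.3], [[122, 304, -20], -25.3], [[122, 304, -40], -25.3], [[122, 304, -55], -25.3], [[122, 304, -55], -25.3], [[122, 304, -55], -25.3]]}}

```text
clock: 5.73
tcp_pos: [0.6474, -0.007, 0.1207]
eef_rot: [0.741, 0.671, -0.003, -0.003]
ft_force: [-0.6, 0.2, -3.2]
width: 0.044
```

Run:
```python
from h import *
s=snap('side');t=snap('top')
f=5
p=[.6562,.0005,-.10]
def ov(sh,x0,y0,w,h):
    im=cv2.resize(np.ascontiguousarray(sh['img'][y0:y0+h,x0:x0+w,::-1]),None,fx=f,fy=f,interpolation=cv2.INTER_CUBIC)
    for L,c in(([[-7.6,-83,96],[-7.6,67,96],[42.4,67,96],[42.4,-83,96],[-7.6,-83,96],[-7.6,-83,146],[-7.6,67,146],[-7.6,67,96]],(0,0,255)),([[-37.5,75,92],[37.5,75,92]],(0,200,0))):
        q=(proj(sh,T(p,np.array(L)/1000))+.5-[x0,y0])*f
        cv2.polylines(im,[q.round().astype(int)],False,c,1)
    return im
cv2.imwrite('pics/g3.png',np.hstack([ov(s,258,140,70,115),ov(t,290,120,80,115)]))
st=arm.state();print(st['clock'],st['tcp_pos'],st['ft_force'],st['eef_rot'])
```

```text
5.8333 [ 0.65006499 -0.00737003  0.12392656] [-0.22295142  0.23932623 -2.29483861] [ 7.41446577e-01  6.71011681e-01 -3.65596659e-04 -4.05669668e-04]
```

View pics/g3.png

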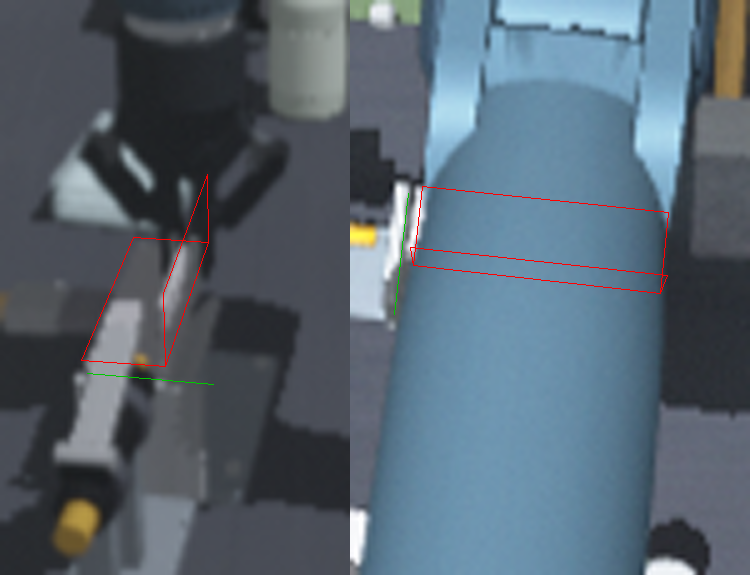

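>>> {"api": "move_arm", "payload": {"plan": [[[0, 0, -5], 0], [[0, 0, -9], 0], [[0, 0, -11], 0], [[0, 0, -11], 0]]}}

```text
clock: 6.17
tcp_pos: [0.6507, -0.0073, 0.1134]
eef_rot: [0.741, 0.671, 0.0, 0.0]
ft_force: [-0.0, -0.4, -2.3]
width: 0.049
```

>>> {"api": "move_arm", "payload": {"plan": [[[0, 0, -1.5], 0], [[0, 0, -3], 0], [[0, 0, -3], 0]]}}

```text
clock: 6.42
tcp_pos: [0.6506, -0.0073, 0.1129]
eef_rot: [0.741, 0.671, 0.001, 0.001]
ft_force: [-5.4, -0.3, 9.3]
width: 0.048
```

>>> {"api": "move_arm", "payload": {"plan": [[[0, 0, 2], 0], [[0, 0, 2], 0], [[0, 0, 2], 0], [[0, 0, 2], 0]], "fingers": 8, "force": 20}}

```text
clock: 6.75
tcp_pos: [0.6502, -0.0072, 0.1122]
eef_rot: [0.741, 0.671, -0.0, -0.0]
ft_force: [-2.2, -0.4, 0.4]
width: 0.094
```

>>> {"api": "move_arm", "payload": {"plan": [[[-1, 0, 3], 0], [[-2, 0, 6], 0], [[-3, 0, 8], 0], [[-3, 0, 8], 0]], "fingers": 12}}

```text
clock: 7.08
tcp_pos: [0.6476, -0.0072, 0.121]
eef_rot: [0.741, 0.671, 0.0, 0.0]
ft_force: [-1.4, -0.0, 0.4]
width: 0.143
```

Run:
```python
from h import *
s=snap('side');f=8
im=cv2.resize(np.ascontiguousarray(s['img'][160:230,262:318,::-1]),None,fx=f,fy=f,interpolation=cv2.INTER_CUBIC)
cv2.imwrite('pics/g4.png',im)
st=arm.state();print(st['clock'],st['tcp_pos'],st['ft_force'],st['width']*85.4)
```

```text
7.1333 [ 0.64739945 -0.00720127  0.12074163] [-1.6315211  -0.45759174  1.08068868] 12.009665766239925
```

View pics/g4.png

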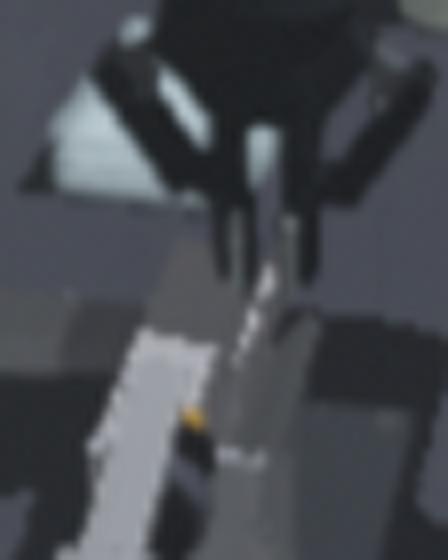

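>>> {"api": "move_arm", "payload": {"plan": [[[-2, 0, 3], 0], [[-4, 0.4, 5], 0], [[-6, 0.6, 7], 0], [[-6, 0.6, 7], 0]], "fingers": 16}}

```text
clock: 7.47
tcp_pos: [0.6418, -0.0066, 0.1282]
eef_rot: [0.741, 0.671, 0.001, 0.001]
ft_force: [-0.2, -0.3, -0.1]
width: 0.188
```

>>> {"api": "move_arm", "payload": {"plan": [[[-2, 0.2, 0], 0], [[-4, 0.4, 0], 0], [[-6, 0.6, 0], 0], [[-8, 0.8, 0], 0], [[-10, 1, 0], 0], [[-12, 1.2, 0], 0], [[-12, 1.2, 0], 0]], "fingers": 20}}

```text
clock: 8.05
tcp_pos: [0.629, -0.0053, 0.1273]
eef_rot: [0.741, 0.671, -0.0, -0.0]
ft_force: [0.2, 0.6, -1.1]
width: 0.237
```

>>> {"api": "move_arm", "payload": {"plan": [[[0, 0, 20], 0], [[0, 0, 50], 0], [[0, 0, 80], 0], [[6, -40, 80], 0], [[12, -80, 80], 0], [[18, -109, 80], 0], [[18, -109, 50], 0], [[18, -109, 20], 0], [[18, -109, -10], 0], [[18, -109, -40], 0], [[18, -109, -52], 0], [[18, -109, -52], 0]], "fingers": 0}}

```text
clock: 9.05
tcp_pos: [0.6441, -0.1136, 0.0708]
eef_rot: [0.741, 0.671, -0.002, -0.003]
ft_force: [-0.6, -0.4, -0.2]
width: -0.0
```

```bash
cat > pv.py <<'E'
from h import *
import sys
# overlay: cradle-frame shape of angle (leg w, heel offset o), y offset
p=[.6562,.0005,-.10]
c,d=np.cos(np.radians(35)),np.sin(np.radians(35))
def W(a,y,b): return [a*c-b*d,y,58+a*d+b*c]
w,o,yo=[float(x) for x in sys.argv[2:5]]
L=[W(o,-75+yo,o+w),W(o,-75+yo,o),W(o+w,-75+yo,o),W(o+w,75+yo,o),W(o,75+yo,o),W(o,75+yo,o+w),W(o,-75+yo,o+w)]
def ov(sh,x0,y0,ww,h,f):
    im=cv2.resize(np.ascontiguousarray(sh['img'][y0:y0+h,x0:x0+ww,::-1]),None,fx=f,fy=f,interpolation=cv2.INTER_CUBIC)
    i2=im.copy()
    q=(proj(sh,T(p,np.array(L)/1000))+.5-[x0,y0])*f
    cv2.polylines(i2,[q.round().astype(int)],False,(0,0,255),1)
    return np.hstack([im,i2])
s=snap('side');t=snap('top')
a=ov(s,258,175,66,60,6);b=ov(t,285,145,75,50,5)
W_=max(a.shape[1],b.shape[1])
pad=lambda i:cv2.copyMakeBorder(i,0,0,0,W_-i.shape[1],cv2.BORDER_CONSTANT)
cv2.imwrite('pics/'+sys.argv[1],np.vstack([pad(b),pad(a[:350])])[:600,:800])
st=arm.state();print(st['clock'],st['tcp_pos'],st['ft_force'])
E
python3 pv.py g5.png 50 0 -8
```

```text
9.15 [ 0.64727903 -0.11434914  0.07529052] [ 0.22043584 -0.543537    0.8513892 ]
```

View pics/g5.png

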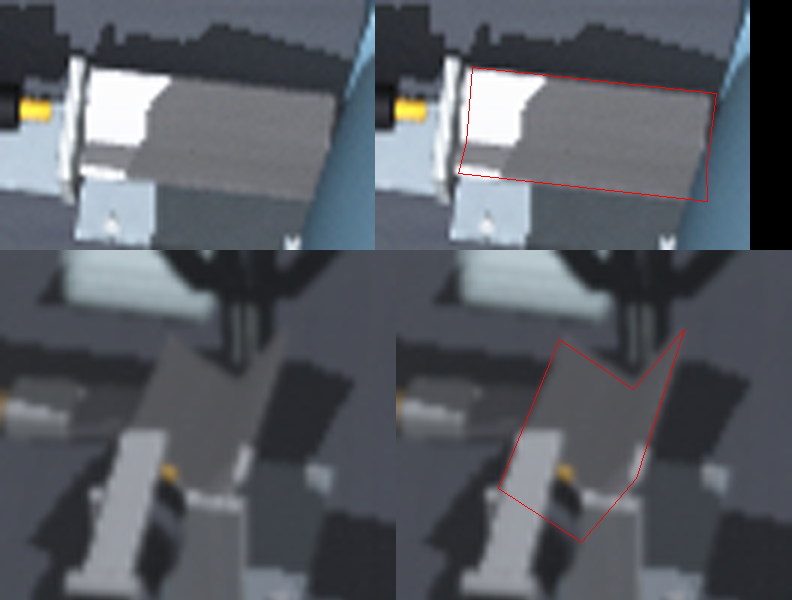

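>>> {"api": "move_arm", "payload": {"plan": [[[0.5, 5, 0], 0], [[1, 10, 0], 0], [[1.5, 15, 0], 0], [[2, 20, 0], 0], [[2.4, 24, 0], 0], [[2.4, 24, 0], 0]]}}

```text
clock: 9.65
tcp_pos: [0.6503, -0.0894, 0.0759]
eef_rot: [0.741, 0.672, 0.0, 0.0]
ft_force: [0.0, 0.6, 0.7]
width: 0.003
```

>>> {"api": "move_arm", "payload": {"plan": [[[0.1, 1, 0], 0], [[0.2, 2, 0], 0], [[0.3, 3, 0], 0], [[0.3, 3, 0], 0]]}}

```text
clock: 9.98
tcp_pos: [0.6502, -0.088, 0.0755]
eef_rot: [0.742, 0.671, -0.0, 0.0]
ft_force: [0.2, -2.6, 2.5]
width: -0.002
```

>>> {"api": "move_arm", "payload": {"plan": [[[0.1, 1, 0], 0], [[0.2, 2, 0], 0], [[0.2, 2, 0], 0]]}}

```text
clock: 10.23
tcp_pos: [0.6505, -0.0856, 0.0755]
eef_rot: [0.741, 0.671, 0.0, 0.0]
ft_force: [-0.9, -3.0, 2.6]
width: -0.001
```

>>> {"api": "move_arm", "payload": {"plan": [[[0.1, 1, 0], 0], [[0.2, 2, 0], 0], [[0.2, 2, 0], 0]]}}

```text
clock: 10.48
tcp_pos: [0.6506, -0.0845, 0.0755]
eef_rot: [0.742, 0.671, -0.001, 0.001]
ft_force: [-0.9, -6.0, 2.7]
width: -0.003
```

>>> {"api": "move_arm", "payload": {"plan": [[[0.1, 1, 0], 0], [[0.2, 2, 0], 0], [[0.2, 2, 0], 0]]}}

```text
clock: 10.73
tcp_pos: [0.6506, -0.0843, 0.0756]
eef_rot: [0.742, 0.67, -0.002, 0.002]
ft_force: [-1.2, -9.3, 2.4]
width: 0.0
```

>>> {"api": "move_arm", "payload": {"plan": [[[0.1, 1, 0], 0], [[0.1, 1, 0], 0], [[0.1, 1, 0], 0]]}}

```text
clock: 10.98
tcp_pos: [0.6506, -0.0842, 0.0756]
eef_rot: [0.742, 0.67, -0.003, 0.003]
ft_force: [-2.0, -11.5, 2.1]
width: 0.002
```

>>> {"api": "move_arm", "payload": {"plan": [[[-3, -25, 0], 0], [[-3, -25, 35], 0], [[-3, -25, 70], 0], [[-3, -25, 105], 0], [[-3, -25, 125], 0], [[-30, 0, 125], 0], [[-60, 25, 125], -2], [[-90, 55, 125], -4], [[-120, 85, 125], -6.8], [[-150, 115, 125], -6.8], [[-180, 145, 125], -6.8], [[-205, 172, 125], -6.8], [[-211, 180, 125], -6.8], [[-211, 180, 100], -6.8], [[-211, 180, 70], -6.8], [[-211, 180, 48], -6.8], [[-211, 180, 45], -6.8], [[-211, 180, 45], -6.8]], "fingers": 45, "force": 60}}

```text
clock: 12.48
tcp_pos: [0.4382, 0.0999, 0.119]
eef_rot: [0.78, 0.626, -0.001, -0.002]
ft_force: [0.3, -0.0, -0.5]
width: 0.528
```

Run:
```python
from h import *
s=snap('side');t=snap('top');f=4.2
p=[.4375,.1004,-.2194]
L=np.array([[0,-75,75],[0,75,75],[0,75,0],[75,75,0],[75,-75,5],[0,-75,5],[0,-75,75]])/1000
def ov(sh,x0,y0,w,h):
    im=cv2.resize(np.ascontiguousarray(sh['img'][y0:y0+h,x0:x0+w,::-1]),None,fx=f,fy=f,interpolation=cv2.INTER_CUBIC)
    cv2.polylines(im,[((proj(sh,T(p,L))+.5-[x0,y0])*f).round().astype(int)],False,(0,0,255),1)
    return im
cv2.imwrite('pics/g6.png',np.hstack([ov(s,305,150,90,130),ov(t,240,150,95,130)]))
st=arm.state();print(st['clock'],st['tcp_pos'],st['ft_force'],st['width'])
```

```text
12.5833 [0.44057451 0.09985198 0.12123297] [0.561066   0.47790755 0.45944523] 0.5272959914801597
```

View pics/g6.png

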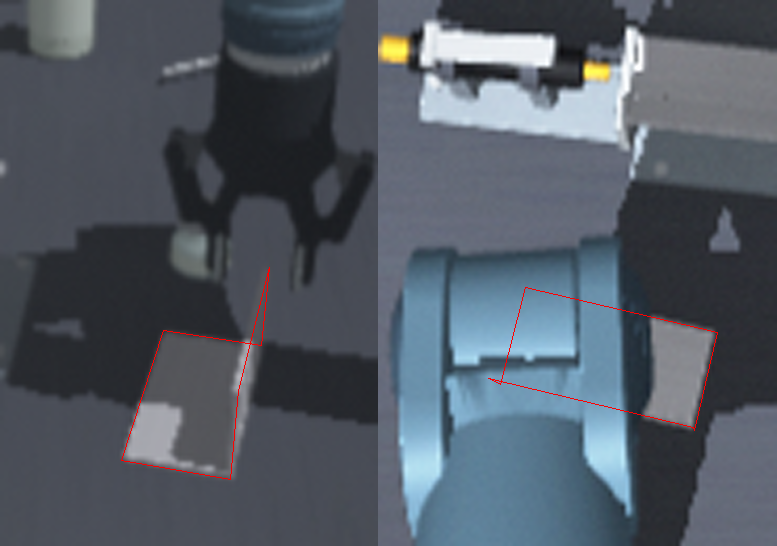

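>>> {"api": "move_arm", "payload": {"plan": [[[-1, 0, -35], 0], [[-1, 0, -62], 0], [[-1, 0, -74], 0], [[-1, 0, -74], 0], [[-1, 0, -74], 0]]}}

```text
clock: 13.0
tcp_pos: [0.4397, 0.0997, 0.0473]
eef_rot: [0.78, 0.626, 0.0, 0.0]
ft_force: [-0.2, 0.4, 0.1]
width: 0.526
```

>>> {"api": "move_arm", "payload": {"plan": [[[0, 0, 0], 0], [[0, 0, 0], 0], [[0, 0, 0], 0], [[0, 0, 0], 0], [[0, 0, 0], 0], [[0, 0, 0], 0], [[0, 0, 0], 0], [[0, 0, 0], 0], [[0, 0, 0], 0]], "fingers": 0, "force": 70}}

```text
clock: 13.75
tcp_pos: [0.4402, 0.0997, 0.0477]
eef_rot: [0.78, 0.626, 0.001, 0.001]
ft_force: [-1.8, 0.9, 6.6]
width: 0.048
```

>>> {"api": "move_arm", "payload": {"plan": [[[0, 0, 10], 0], [[0, 0, 30], 0], [[0, 0, 65], 0], [[0, 0, 105], 0], [[0, 0, 120], 0], [[0, 0, 120], 0], [[0, 0, 120], 0]]}}

```text
clock: 14.33
tcp_pos: [0.4393, 0.0997, 0.1666]
eef_rot: [0.78, 0.626, 0.001, 0.001]
ft_force: [-0.7, -0.1, -3.7]
width: 0.046
```

>>> {"api": "move_arm", "payload": {"plan": [[[0, -30, 30], 2], [[10, -65, 30], 4], [[20, -100, 30], 6.8], [[45, -117, 30], 6.8], [[80, -117, 30], 6.8], [[115, -112, 30], 6.8], [[150, -107, 30], 6.8], [[185, -107, 30], 6.8], [[207, -107, 30], 6.8], [[212, -107, 30], 6.8], [[212, -107, 30], 6.8], [[212, -107, 10], 6.8], [[212, -107, -8], 6.8], [[212, -107, -20], 6.8], [[212, -107, -22], 6.8], [[212, -107, -22], 6.8]]}}

```text
clock: 15.67
tcp_pos: [0.6479, -0.0072, 0.1421]
eef_rot: [0.741, 0.671, -0.002, -0.002]
ft_force: [0.7, 0.0, -3.4]
width: 0.052
```

>>> {"api": "move_arm", "payload": {"plan": [[[0, 0, -2], 0], [[0, 0, -4], 0], [[0, 0, -5], 0], [[0, 0, -5], 0]]}}

```text
clock: 16.0
tcp_pos: [0.6511, -0.0074, 0.1398]
eef_rot: [0.741, 0.671, 0.0, 0.0]
ft_force: [0.2, 0.5, -3.1]
width: 0.045
```

>>> {"api": "move_arm", "payload": {"plan": [[[0, 0, -1.5], 0], [[0, 0, -3], 0], [[0, 0, -3.5], 0], [[0, 0, -3.5], 0]]}}

```text
clock: 16.33
tcp_pos: [0.6516, -0.0075, 0.1379]
eef_rot: [0.741, 0.671, 0.001, 0.001]
ft_force: [-3.9, -0.7, 6.6]
width: 0.048
```

>>> {"api": "move_arm", "payload": {"plan": [[[0, 0, 2], 0], [[0, 0, 2], 0], [[0, 0, 2], 0], [[0, 0, 2], 0]], "fingers": 8, "force": 20}}

```text
clock: 16.67
tcp_pos: [0.6508, -0.0074, 0.138]
eef_rot: [0.741, 0.671, 0.0, 0.0]
ft_force: [-1.6, 0.2, 0.5]
width: 0.09
```

>>> {"api": "move_arm", "payload": {"plan": [[[-1, 0, 2], 0], [[-2, 0.2, 4], 0], [[-4, 0.4, 6], 0], [[-5, 0.5, 6], 0], [[-5, 0.5, 6], 0]], "fingers": 12}}

```text
clock: 17.08
tcp_pos: [0.6456, -0.0069, 0.144]
eef_rot: [0.741, 0.671, -0.0, 0.0]
ft_force: [-2.0, 0.3, 0.7]
width: 0.142
```

>>> {"api": "move_arm", "payload": {"plan": [[[-2, 0.2, 1], 0], [[-4, 0.4, 2], 0], [[-6, 0.6, 2], 0], [[-8, 0.8, 2], 0], [[-10, 1, 2], 0], [[-12, 1.2, 2], 0], [[-12, 1.2, 2], 0]], "fingers": 16}}

```text
clock: 17.67
tcp_pos: [0.6333, -0.0056, 0.1458]
eef_rot: [0.741, 0.671, -0.0, -0.0]
ft_force: [-1.4, 0.4, -0.2]
width: 0.185
```

Still leaning on the robot-side finger; continue the lowering arc.

>>> {"api": "move_arm", "payload": {"plan": [[[-2, 0.2, -2], 0], [[-4, 0.4, -5], 0], [[-6, 0.6, -8], 0], [[-8, 0.8, -11], 0], [[-10, 1, -14], 0], [[-12, 1.2, -17], 0], [[-14, 1.4, -19], 0], [[-16, 1.6, -20], 0], [[-18, 1.8, -20], 0], [[-18, 1.8, -20], 0]], "fingers": 22}}

```text
clock: 18.5
tcp_pos: [0.6156, -0.0039, 0.1259]
eef_rot: [0.741, 0.671, 0.0, 0.0]
ft_force: [-1.3, -0.2, -0.4]
width: 0.253
```

```bash
python3 pv.py g7.png 75 5 -8
```

```text
18.6 [ 0.61605424 -0.0039204   0.12613179] [-0.01100337  0.01248241  0.29773914]
```

View pics/g7.png

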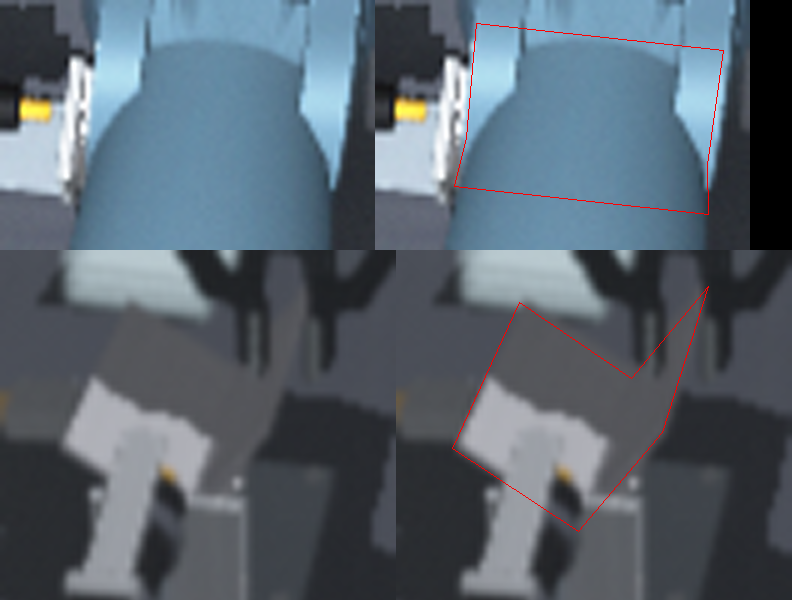

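>>> {"api": "move_arm", "payload": {"plan": [[[0, 0, 20], 0], [[0, 0, 55], 0], [[0, 0, 94], 0], [[10, -40, 94], 0], [[20, -80, 94], 0], [[32, -112, 94], 0], [[32, -112, 60], 0], [[32, -112, 20], 0], [[32, -112, -15], 0], [[32, -112, -42], 0], [[32, -112, -50.5], 0], [[32, -112, -50.5], 0], [[32.5, -105, -50.5], 0], [[33, -98, -50.5], 0], [[33.5, -92, -50.5], 0], [[34, -88, -50.5], 0], [[34, -88, -50.5], 0]], "fingers": 0}}

```text
clock: 20.02
tcp_pos: [0.6513, -0.091, 0.0772]
eef_rot: [0.741, 0.672, 0.001, 0.002]
ft_force: [1.0, -0.8, 1.7]
width: 0.001
```

>>> {"api": "move_arm", "payload": {"plan": [[[0.2, 2, 0], 0], [[0.4, 4, 0], 0], [[0.6, 6, 0], 0], [[0.6, 6, 0], 0]]}}

```text
clock: 20.35
tcp_pos: [0.6517, -0.0876, 0.077]
eef_rot: [0.742, 0.671, -0.0, 0.002]
ft_force: [-0.2, -4.7, 5.0]
width: 0.005
```

>>> {"api": "move_arm", "payload": {"plan": [[[0.1, 1, 0], 0], [[0.2, 2, 0], 0], [[0.2, 2, 0], 0]]}}

```text
clock: 20.6
tcp_pos: [0.6518, -0.0859, 0.0769]
eef_rot: [0.742, 0.671, -0.0, 0.002]
ft_force: [0.2, -5.9, 5.9]
width: -0.001
```

>>> {"api": "move_arm", "payload": {"plan": [[[0.1, 1, 0], 0], [[0.2, 2, 0], 0], [[0.2, 2, 0], 0]]}}

```text
clock: 20.85
tcp_pos: [0.652, -0.0848, 0.077]
eef_rot: [0.742, 0.67, -0.001, 0.003]
ft_force: [-0.1, -7.9, 5.1]
width: 0.004
```

>>> {"api": "move_arm", "payload": {"plan": [[[0.1, 1, 0], 0], [[0.2, 2, 0], 0], [[0.2, 2, 0], 0]]}}

```text
clock: 21.1
tcp_pos: [0.652, -0.0846, 0.077]
eef_rot: [0.742, 0.67, -0.002, 0.004]
ft_force: [-1.0, -12.5, 5.8]
width: 0.002
```

>>> {"api": "move_arm", "payload": {"plan": [[[0.1, 1, 0], 0], [[0.2, 2, 0], 0], [[0.2, 2, 0], 0]]}}

```text
clock: 21.35
tcp_pos: [0.652, -0.0846, 0.077]
eef_rot: [0.743, 0.67, -0.004, 0.005]
ft_force: [-1.1, -15.6, 5.9]
width: -0.002
```

>>> {"api": "move_arm", "payload": {"plan": [[[-1, -10, 0], 0], [[-4, -40, 0], 0], [[-4, -40, 40], 0], [[-4, -40, 80], 0], [[-4, -40, 120], 0], [[-4, -70, 150], 0], [[-4, -70, 150], 0]]}}

```text
clock: 21.93
tcp_pos: [0.6502, -0.152, 0.233]
eef_rot: [0.742, 0.67, 0.003, 0.006]
ft_force: [0.9, -0.1, -0.8]
width: 0.001
```

```bash
python3 pv.py g8.png 75 5 0
python3 - <<'E'
from h import *
p=[.6562,.0005,-.10]
t=snap('top');s=snap('side')
for n,sh in(('top',t),('side',s)):
  for r in viewer.silhouettes('trigger_pad',sh)[:2]:
    ys,xs=np.nonzero(r['region']);
    box=cv2.minAreaRect(np.c_[xs,ys].astype(np.float32))
    print(n,r['score'],np.round(r['rect'],1),box)
    q=cv2.boxPoints(box)
    w=onz(sh,q,.150)
    c,d=np.cos(p[2]),np.sin(p[2])
    print(((w[:,:2]-p[:2])@np.array([[c,-d],[d,c]])*1000).round(1).tolist())
E
```

```text
22.0333 [ 0.64812201 -0.14872732  0.2266868 ] [-0.20385839 -0.17228012 -0.66371371]
top 0.52 [253.  157.2 281.1 164.4] ((267.0, 161.0), (6.0, 26.0), 90.0)
[[8.4, 207.5], [16.8, 132.4], [-1.0, 130.2], [-9.3, 205.1]]
side 0.63 [273.5 202.7 287.2 228.9] ((278.058837890625, 216.7647247314453), (8.246211051940918, 24.738632202148438), 14.03624439239502)
[[10.8, 222.1], [20.9, 108.2], [-3.2, 115.2], [-10.9, 227.6]]
```

View pics/g8.png

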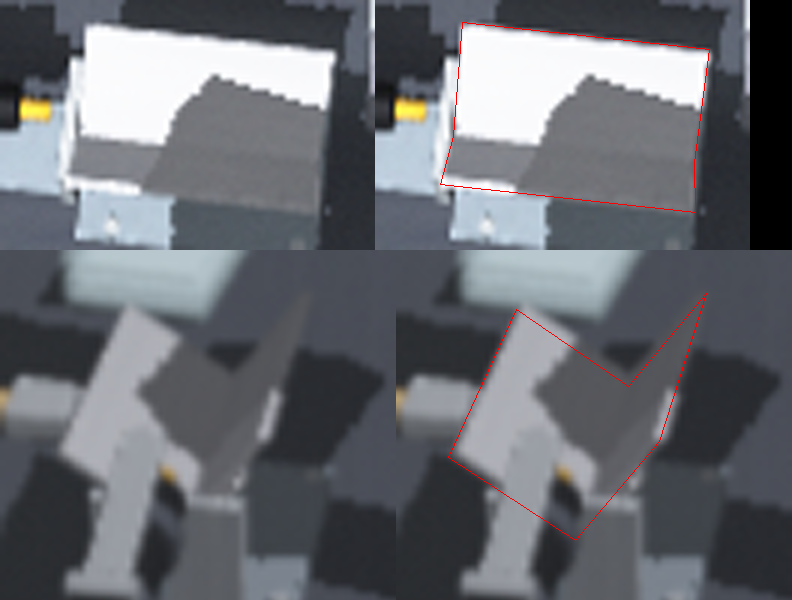

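>>> {"api": "move_arm", "payload": {"plan": [[[4, 40, 0], 0], [[8, 80, 0], 0], [[12, 120, 0], 0], [[13, 148, 0], 0], [[13, 148, 0], 0], [[13, 148, -30], 0], [[13, 148, -65], 0], [[13, 148, -95], 0], [[13, 148, -113], 0], [[13, 148, -113], 0]]}}

```text
clock: 23.07
tcp_pos: [0.6551, 0.0007, 0.1054]
eef_rot: [0.741, 0.671, -0.004, -0.005]
ft_force: [-1.0, -0.2, -0.5]
width: -0.002
```

>>> {"api": "move_arm", "payload": {"plan": [[[0, 0, -3], 0], [[0, 0, -6], 0], [[0, 0, -9], 0], [[0, 0, -11], 0], [[0, 0, -11], 0]]}}

```text
clock: 23.48
tcp_pos: [0.6608, -0.0, 0.102]
eef_rot: [0.741, 0.671, 0.001, 0.001]
ft_force: [-0.8, 0.0, 0.5]
width: 0.002
```

>>> {"api": "move_arm", "payload": {"plan": [[[0, 0, -2], 0], [[0, 0, -4], 0], [[0, 0, -5], 0], [[0, 0, -5], 0]]}}

```text
clock: 23.82
tcp_pos: [0.6601, 0.0001, 0.0961]
eef_rot: [0.741, 0.671, -0.0, -0.0]
ft_force: [0.4, 0.7, -0.6]
width: 0.0
```

>>> {"api": "move_arm", "payload": {"plan": [[[0, 0, -1], 0], [[0, 0, -2], 0], [[0, 0, -3], 0], [[0, 0, -3], 0]]}}

```text
clock: 24.15
tcp_pos: [0.6601, 0.0001, 0.093]
eef_rot: [0.741, 0.671, -0.0, -0.0]
ft_force: [-0.0, 0.1, 0.1]
width: -0.001
```

>>> {"api": "move_arm", "payload": {"plan": [[[0, 0, -1], 0], [[0, 0, -2], 0], [[0, 0, -3], 0], [[0, 0, -3], 0]]}}

```text
clock: 24.48
tcp_pos: [0.6601, 0.0001, 0.09]
eef_rot: [0.741, 0.671, -0.0, -0.0]
ft_force: [-0.0, 0.2, -0.3]
width: 0.002
```

>>> {"api": "move_arm", "payload": {"plan": [[[0, 0, -1], 0], [[0, 0, -2], 0], [[0, 0, -2], 0]]}}

```text
clock: 24.73
tcp_pos: [0.6604, 0.0001, 0.0895]
eef_rot: [0.741, 0.671, 0.0, 0.0]
ft_force: [-3.3, 0.3, 6.1]
width: -0.003
```

>>> {"api": "move_arm", "payload": {"plan": [[[0, 0, -1], 0], [[0, 0, -1], 0], [[0, 0, 30], 0], [[0, 0, 70], 0], [[0, 0, 110], 0], [[0, 0, 137], 0], [[4, 40, 137], 0], [[8, 80, 137], 0], [[12, 120, 137], 0], [[15, 153, 137], 0], [[15, 153, 137], 0], [[15, 153, 137], 0], [[15, 153, 105], 0], [[15, 153, 95], 0], [[15, 153, 92], 0], [[15, 153, 92], 0], [[15, 153, 92], 0]]}}

```text
clock: 26.15
tcp_pos: [0.6754, 0.1522, 0.181]
eef_rot: [0.742, 0.671, 0.0, 0.0]
ft_force: [0.2, -0.3, 0.7]
width: -0.002
```

Run:
```python
from h import *
st=arm.state();print(st['clock'],st['tcp_pos'],st['ft_force'])
p=[.6562,.0005,-.10];f=5
s=snap('side');t=snap('top')
def ov(sh,x0,y0,ww,h):
    im=cv2.resize(np.ascontiguousarray(sh['img'][y0:y0+h,x0:x0+ww,::-1]),None,fx=f,fy=f,interpolation=cv2.INTER_CUBIC)
    for L,c in(([[14,129,159],[14,200,142],[-6,200,142],[-6,129,159],[14,129,159]],(0,0,255)),([[-1,143,156],[9,143,156]],(0,255,0))):
        cv2.polylines(im,[((proj(sh,T(p,np.array(L)/1000))+.5-[x0,y0])*f).round().astype(int)],False,c,1)
    return im
cv2.imwrite('pics/g9.png',np.hstack([ov(s,250,160,80,90),ov(t,240,130,78,90)]))
```

```text
26.15 [0.67538916 0.1521618  0.18095406] [ 0.24208718 -0.29259264  0.66202512]
```

View pics/g9.png

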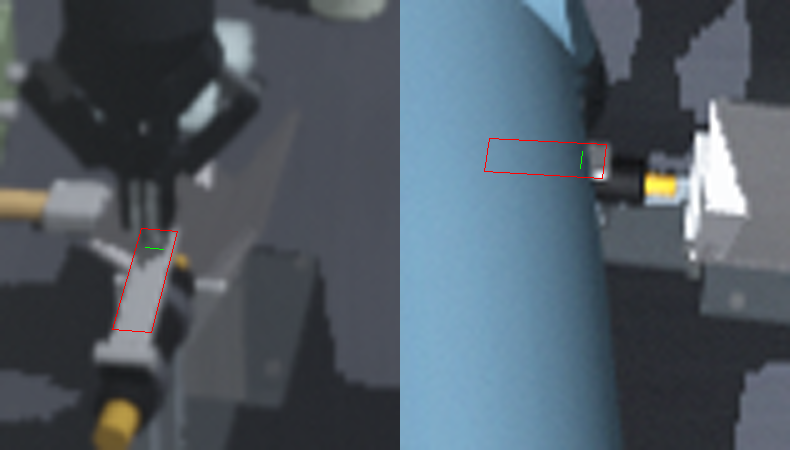

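>>> {"api": "move_arm", "payload": {"plan": [[[0, 0, -6], 0], [[0, 0, -12], 0], [[0, 0, -16], 0], [[0, 0, -18], 0], [[0, 0, -18], 0]]}}

```text
clock: 26.67
tcp_pos: [0.6753, 0.1528, 0.162]
eef_rot: [0.741, 0.671, -0.0, 0.0]
ft_force: [0.5, -0.4, 3.5]
width: -0.002
```

>>> {"api": "move_arm", "payload": {"plan": [[[0, 0, -3], 0], [[0, 0, -5], 0], [[0, 0, -5], 0], [[0, 0, -5], 0]]}}

```text
clock: 27.0
tcp_pos: [0.6759, 0.1527, 0.1589]
eef_rot: [0.741, 0.671, 0.001, 0.001]
ft_force: [-0.8, -1.6, 9.6]
width: -0.0
```

>>> {"api": "move_arm", "payload": {"plan": [[[0, 0, -3], 0], [[0, 0, -6], 0], [[0, 0, -8], 0], [[0, 0, -8], 0]]}}

```text
clock: 27.33
tcp_pos: [0.6761, 0.152, 0.1522]
eef_rot: [0.742, 0.671, 0.001, 0.002]
ft_force: [-3.9, -4.7, 13.1]
width: -0.001
```

>>> {"api": "move_arm", "payload": {"plan": [[[0, 0, -2], 0], [[0, 0, -4], 0], [[0, 0, -4], 0], [[0, 0, -4], 0]]}}

```text
clock: 27.67
tcp_pos: [0.6768, 0.1519, 0.1515]
eef_rot: [0.742, 0.671, 0.002, 0.003]
ft_force: [-7.1, -5.3, 25.4]
width: 0.001
```

>>> {"api": "move_arm", "payload": {"plan": [[[0, 0, 0], 0], [[0, 0, 0], 0], [[0, 0, 0], 0], [[0, 0, 0], 0], [[0, 0, 0], 0], [[0, 0, 0], 0], [[0, 0, 0], 0], [[0, 0, 0], 0], [[0, 0, 0], 0], [[0, 0, 0], 0], [[0, 0, 0], 0], [[0, 0, 0], 0], [[0, 0, 0], 0], [[0, 0, 0], 0], [[0, 0, 0], 0], [[0, 0, 0], 0], [[0, 0, 0], 0], [[0, 0, 0], 0]]}}

```text
clock: 29.17
tcp_pos: [0.6767, 0.1519, 0.1515]
eef_rot: [0.742, 0.671, 0.002, 0.003]
ft_force: [-6.5, -4.9, 24.5]
width: -0.006
```

>>> {"api": "move_arm", "payload": {"plan": [[[0, 0, 10], 0], [[0, 0, 20], 0], [[0, 0, 40], 0], [[0, 0, 75], 0], [[0, 0, 100], 0], [[-30, 0, 105], 0], [[-65, 0, 105], 0], [[-100, 0, 105], 0], [[-140, 0, 105], 0], [[-180, 0, 105], 0], [[-200, 0, 105], 0], [[-200, 0, 105], 0], [[-200, 0, 105], 0], [[-200, 0, 105], 0]]}}

```text
clock: 30.33
tcp_pos: [0.476, 0.1533, 0.2504]
eef_rot: [0.741, 0.671, 0.0, 0.0]
ft_force: [0.3, -0.2, 0.4]
width: -0.003
```

Run:
```python
from h import *
st=arm.state();print(st['clock'],st['tcp_pos'],st['ft_force'],st['qvel'].round(3))
t=snap('top');s=snap('side')
o=cv2.imread('pics/top0.png')[:,:,::-1]
for n,sh in(('top',t),('side',s)):
    for k in('jar','large_angle','small_angle','trigger_pad'):
        print(n,k,[(round(b['score'],2),np.round(b['rect']).tolist()) for b in viewer.boxes_of(k,sh)[:2]])
f=4.5
a=cv2.resize(np.ascontiguousarray(t['img'][145:200,235:355,::-1]),None,fx=f,fy=f,interpolation=cv2.INTER_CUBIC)
b=cv2.resize(np.ascontiguousarray(s['img'][175:245,255:325,::-1]),None,fx=f,fy=f,interpolation=cv2.INTER_CUBIC)
cv2.imwrite('pics/end.png',np.vstack([a,cv2.copyMakeBorder(b,0,0,0,a.shape[1]-b.shape[1],cv2.BORDER_CONSTANT)]))
```

```text
30.3333 [0.47597536 0.15332302 0.25036604] [ 0.33959443 -0.18432354  0.42658188] [-0.007  0.021  0.024  0.001 -0.002 -0.001]
top jar [(0.72, [346.0, 233.0, 362.0, 249.0])]
top large_angle [(0.62, [299.0, 152.0, 353.0, 190.0])]
top small_angle []
top trigger_pad [(0.5, [253.0, 158.0, 282.0, 164.0])]
side jar [(0.55, [345.0, 196.0, 360.0, 216.0])]
side large_angle [(0.96, [268.0, 183.0, 311.0, 215.0]), (0.57, [271.0, 204.0, 284.0, 232.0])]
side small_angle []
side trigger_pad [(0.59, [272.0, 204.0, 290.0, 228.0])]
```

Run:
```python
from h import *
p=[.6562,.0005,-.10];c,d=np.cos(np.radians(35)),np.sin(np.radians(35))
W=lambda a,y,b:[a*c-b*d,y,58+a*d+b*c]
L=np.array([W(5+i,y,5+j) for i,j in((0,0),(75,0),(0,75)) for y in(-75,75)])/1000
for n in('top','side'):
    s=snap(n);q=proj(s,T(p,L));print(n,q.min(0).round(1),q.max(0).round(1))
print(arm.hand_in())
```

```text
top [297.6 148.8] [351.4 187. ]
side [266.2 181.6] [309.1 222.8]
the job is handed in; nothing more can be done
None
```

The job is done and handed in at about 30 s of the 61 s allowed. I get no verdict back, so what follows is what my own checks showed.

**Small angle:** I set it on the cradle's edge and let it down into the V heel first. I then pushed it along to the end plate until it stopped under about 11 N.

**Large angle:** I lowered it into the small one the same way, then pushed it against the end plate. It stopped under about 15 N at the same tool position as the small one. Afterwards I pressed it down at the inner corner with about 6 N to seat it; the contact height fitted a seated part.

**Blow gun:** The trigger went down through both stages to its end stop at about 25 N. I held it there for about 1.5 s and let go, and it was detected at its rest position afterwards.

**Last checks:**
- A picture taken after butting matched the expected nested pose within about one pixel, roughly 3 mm.
- After the blast I had used up my picture views, so I relied on the detector. Its box for the large angle was mostly within 2–3 px of the prediction. Two edges were further off: 3 px in the top view, and 8 px at the bottom in the side view, where the gun hides part of the angle.
- The small angle was not detected at the end, as the large one covers it.
- The jar was detected within about 2 px of its start position. I did not measure the other bystanders again.

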